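# Set the battery charger's rate selector and start the charge

### The arm

A 7-joint arm with a two-finger parallel gripper is mounted at the origin on the work surface. World frame = base frame: x ahead of the robot, y to its left, z up, the work surface at z = 0. Lengths are in m, angles in rad, forces in N, time in s.
With the tool pointing down it reaches from about 0.375 to 0.925 m from the base axis. Payload 3.1 kg.
Tool frame: the origin (TCP) lies midway between the tips of the shut fingers; the grasp point (between the pads) lies 19 mm behind it; z points along the fingers, y is the line along which they close (so a half turn about z gives the same grasp; the last joint's range is limited). The gripper opens to 85 mm and grips with 20 to 120 N. Pads are 22 mm wide; open, the fingers measure 114 mm over their backs; the gripper's body (76 mm by 85 mm) begins 54 mm behind the grasp point. The pads swing forward as they close: fully open they stand 13 mm farther back than shut.
Start: joints at [-1.224, 0.383, 0.044, 1.598, -0.018, 1.161, -0.05], TCP at [0.28, 0.587, 0.21] pointing down, gripper open.
Joint ranges: [-2.61, 2.61], [-0.41, 2.15], [-1.48, 1.57], [0, 2.5], [-1.57, 4.71], [0.05, 1.97], [-2.85, 2.85]. Speed limits (rad/s): [2.79, 2.79, 3.14, 3.14, 3.14, 3.14, 3.14].

### API

Orientations are given as [roll, pitch, yaw] about the fixed x, y, z axes, in that order (R = Rz(yaw) Ry(pitch) Rx(roll)).
In Python, from plant import ctrl gives the robot as it stands.
- The arm moves only by the tool step_arm, never from a script. Its arguments are lists of equal length, an entry for each row: "offset": the shift along the tool's x, y, z in m, a list of three; "turn": the turn, a rotation vector about the tool's x, y, z in rad, a list of three; "gripper": the gripper's target within -1 to 1 (fully open at 1, half-way at 0, shut at -1). In form: {"offset": [[x, y, z], ...], "turn": [[ax, ay, az], ...], "gripper": [gripper, ...]}. A call has 1 to 5 rows; each row is the pose to reach, as a shift and turn from the pose commanded when the call began, along the tool's axes at that moment; what a row does not reach only later rows make up. A row lasts 1/10 s, in which the tool goes at most 50 mm and 8.59 degrees, less where a joint would pass 70% of its speed; a pose out of reach is approached as far as the arm can. A call with a gripper value outside its range is refused whole. The fingers move at their own pace and stop on an object; "force" is the grip in N (left out, the last holds). Time passes only in rows, so rows that repeat a pose let the fingers close. It gives the time, the measured TCP pose, the force, the opening and the grip force at its end, in the units of the state.
- ctrl.observe(): the state, without advancing time (a new reading comes with each control period).
- ctrl.capture(name): name is "side" or "top" or "wrist"; returns the picture (420x560x3 uint8, red, green, blue); there is no depth.
- ctrl.camera_model(name): a dict with "camera_matrix" (3x3 intrinsics, pixels), "extrinsics" (4x4, takes a point from camera to world coordinates). Camera axes: x right, y down, z forward; pixel columns grow to the right and rows downward; lengths in m; the calibration is good to about 2 mm. A picture is of the moment at which its call begins: read the wrist's pose just before it. camera_model takes no time and is no camera call; for the wrist camera it gives the pose at the moment of the call.
- ctrl.job_done(): hands the job in; it is judged then, once.
The state is a dict: "time": time; "joint_pos": joint angles; "dq": joint speeds; "joint_efforts": joint torques, N m; "position": TCP position; "ee_rot": TCP orientation; "wrist_force": force on the tool from outside, world axes, zero at the start; "wrist_torque": the same for the moment, N m; "gripper_width": finger opening in m; "grasp_force": force on a finger pad.
Only numpy, scipy, OpenCV 4.12 (cv2) and the standard library are available. Lean on these libraries where they do the work, as an engineer would, in place of code of your own. Each camera call takes 0.05 s, during which the arm holds its last target. There are 200 camera calls.

### The job

The car battery is already clamped up, so get it charging: with the fingertips push the tab of the charger's rate selector round until it clicks in at the mark with three dots, without letting it run past towards the four dots (engine boost), then press the start button right in and let it come back out. Push the selector gently, do not grip it, and leave everything lying around the charger where it is.

Things in the scene. Friction and masses are not known exactly. Their poses are not given: they have to be found in the camera images.
- charger: Battery charger, a red steel case 260 mm deep, 300 mm wide, standing firm; it does not slide. Origin: centre of its underside; x to its rear, y to its left, z up. Its sloping control panel faces the robot's side; front upper edge 135 mm above the bench. Behind the panel is a flat ledge 190 mm high (x = 45 to 130 mm) with a carrying handle at x = 94 to 106, y = -66 to 66 mm, top at 228 mm.
- panel: The charger's aluminium control panel, sloping 15 deg. Origin: where the selector's axis meets its face (155 mm above the bench). z: outward normal; x: up the slope, away from the operator; y: to the operator's left. Face: x = -78 to 112, y = -203 to 93 mm. Ammeter frame 62 x 68 mm, 9 mm high, centred at x = 60, y = -135 mm. Nothing but the selector stands within 90 mm of the origin.
- mark_three (a point): Middle of the three-dot mark (a row of three flat black dots, 8 mm wide) on the panel, 79 mm from the selector's axis. Seen from the axis the marks stand at these angles from panel +x towards +y: open ring (off) +80 deg, one dot +40, two dots 0, three dots -40, four dots -80.
- selector (a joint): Selector angle, rad: 0 at the off ring, growing clockwise from above, a click each 0.698: one dot 0.698, two dots 1.396, three dots 2.094, four dots 2.793; hard stops just beyond both ends. The tab points at its mark. A spring holds it in each mark; pushed over the hump half-way between two marks (up to about 5 N at the tab's end) it springs on into the next mark by itself and stays.
- selector_tab (a point): Outer end of the selector's tab, 60 mm from the axis, 20 mm above the panel face. The tab is a black plastic bar 13 mm wide, standing out radially from a round black hub (radius 23 mm up to 8 mm above the panel, 17 mm above that) to 60 mm from the axis; its underside is 10 mm and its top 30 mm above the panel.
- start_top (a point): Centre of the top of the start button, a round black cap of 13 mm radius in a steel bezel of 21 mm radius, at x = -22, y = -135 mm on the panel. The cap's top stands 22 mm above the panel face, the bezel 12 mm. It goes in along the panel's normal, 5 mm at 5 N, and springs back.
- start (a joint): How far the start button is pressed in, m: 0 out, 0.005 right in.
- socket: Loose steel socket, 24 mm wide, 30 mm high, standing on the charger's rear ledge at its left end. Origin at the centre of its underside. To be left alone.
- spray: Spray can, 53 mm wide, 160 mm high, standing on the bench some way to the left of the charger. Origin at the centre of its underside. To be left alone.
- grease: Small grease jar, 60 mm wide, 55 mm high, standing on the bench some way to the left of the charger. Origin at the centre of its underside. To be left alone.
- battery: Car battery, 246 mm along the charger's depth, 179 mm wide, 177 mm high, its posts and the leads' clamps up to 210 mm, standing fixed 60 mm to the right of the charger. Origin at the centre of its underside.

How it is judged:
On the way, in this order (a step that is already met when the one before it is completed fails the run):
1. the selector has clicked in at the three-dot mark (value of joint selector between 1.944 and 2.244 rad), for 0.3 s.
2. the start button is pressed right in (value of joint start above 0.004 m), for 0.05 s.
3. the start button is out again (value of joint start below 0.001 m), for 0.1 s.
At the end, for the whole second after the job is handed in: The selector rests within 0.15 rad of the three-dot mark, the start button has been pressed at least 4 of its 5 mm after that and is out again, and the socket, can and jar are within 15 mm of where they stood (all of step 1 and value of joint start below 0.001 m and distance of each of socket, spray, grease from where it was at the start of the episode below 0.015 m); the robot touches nothing.
It fails at once if the selector runs past the three dots towards the four dots (more than 0.3 rad beyond the mark) (value of joint selector above 2.394 rad).
It fails at once if the start button is pressed while the selector is not at three dots (value of joint start above 0.002 m and (value of joint selector below 1.844 rad or value of joint selector above 2.344 rad)).
It fails at once if the selector is gripped or forced (over 30 N) (contact force between the fingers and selector above 30 N).
It fails at once if a thing lying around the charger is shifted, lifted or knocked over (distance of any of socket, spray, grease from where it was at the start of the episode above 0.02 m).
It also fails if it takes over 40 s, if anything falls off the work surface, if the arm or the gripper's body presses on something with over 40 N, if the wrist force passes 120 N, or if a joint passes its speed limit or range.

## Working session

There is one attempt and no reset: what is moved stays moved. The work goes in short steps, Python scripts to look and compute and a tool call to move; the robot and the scene stay as the last step left them, time stands still between calls to the robot, and variables do not carry over. Pictures are saved under pics/ and viewed, at most 10 in all, crops included, and the job is handed in when it is done.

Besides the shell and the picture viewer there is one more tool, called as name(argument=value, ...) on one line, values as JSON. step_arm: Moves the arm, as the interface text tells. Its arguments: {"type":"object","properties":{"offset":{"type":"array","items":{"type":"array","items":{"type":"number"}}},"turn":{"type":"array","items":{"type":"array","items":{"type":"number"}}},"gripper":{"type":"array","items":{"type":"number"}},"force":{"type":"number"}},"required":["offset","turn","gripper"]}

```bash
mkdir -p pics; ls; python3 - <<'E'
from plant import ctrl
import cv2, numpy as np
s=ctrl.observe(); print(s)
for n in ("side","top"):
    im=ctrl.capture(n); cv2.imwrite(f"pics/{n}0.png",im[:,:,::-1]); m=ctrl.camera_model(n); print(n,np.round(m["camera_matrix"],1).tolist(),np.round(m["extrinsics"],3).tolist())
a=cv2.imread("pics/side0.png");b=cv2.imread("pics/top0.png")
E
```

```text
pics
{'time': 0.0, 'joint_pos': array([-1.22379126,  0.3838471 ,  0.0438223 ,  1.5996082 , -0.01787464,
        1.1611771 , -0.04985121]), 'dq': array([-0.00193963,  0.00072806, -0.00031748,  0.00074027,  0.00079929,
        0.00030876, -0.00184301]), 'joint_efforts': array([-2.87568610e-04, -4.33466470e+01,  1.02444403e+00, -2.49516463e+01,
        1.05749207e-02,  1.12703856e-02,  1.49814718e-05]), 'position': array([0.27925871, 0.58583661, 0.20896338]), 'ee_rot': array([-3.13894995e+00,  1.61532311e-04,  2.69693673e+00]), 'wrist_force': array([-0.67914078,  0.25545624, -1.22881441]), 'wrist_torque': array([ 0.04052633, -0.00606576,  0.02437864]), 'grasp_force': 0.0, 'gripper_width': 0.08526332642180524}
side [[467.7, 0.0, 271.1], [0.0, 467.7, 207.2], [0.0, 0.0, 1.0]] [[-0.998, -0.041, 0.042, 0.534], [-0.058, 0.598, -0.8, 0.872], [0.008, -0.801, -0.599, 0.746], [0.0, 0.0, 0.0, 1.0]]
top [[499.0, 0.0, 283.3], [0.0, 499.0, 209.5], [0.0, 0.0, 1.0]] [[-0.022, -0.99, 0.14, 0.401], [-1.0, 0.022, -0.0, 0.04], [-0.003, -0.14, -0.99, 1.354], [0.0, 0.0, 0.0, 1.0]]
```

View pics/top0.png

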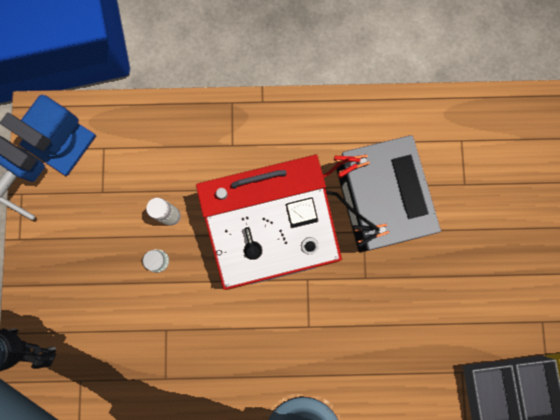

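View pics/side0.png

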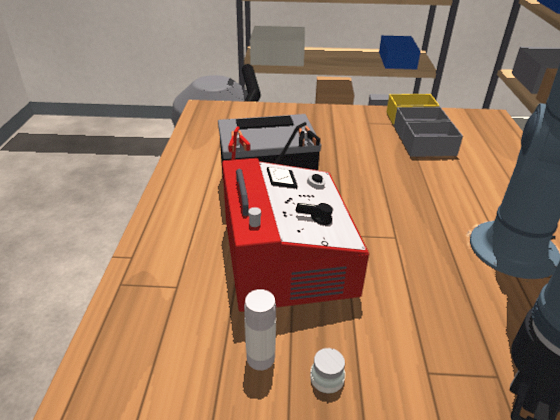

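The top view shows the selector hub at about (253,250) with its tab end at (247,229), pointing at the two dots (245,218). The three dots are at (267,221), the four at (283,237), and the start button at (310,246). The can (160,211) and jar (154,260) are to the left, and the socket (221,193) is on the ledge. The side view shows the same layout, with the hub at (320,214) and the button at (317,180).

Next I detect the dark blobs on the panel in both views.

```bash
python3 - <<'E'
import cv2, numpy as np
for n,(x0,y0,x1,y1) in (("top",(205,185,345,290)),("side",(260,160,370,255))):
    a=cv2.imread(f"pics/{n}0.png")[y0:y1,x0:x1]
    g=cv2.resize(a,None,fx=5,fy=5,interpolation=cv2.INTER_CUBIC)
    hsv=cv2.cvtColor(g,cv2.COLOR_BGR2HSV)
    m=((hsv[...,2]<130)&(hsv[...,1]<120)).astype(np.uint8)
    k,l,st,c=cv2.connectedComponentsWithStats(m)
    print(n)
    for i in range(1,k):
        if st[i,4]>60: print(np.round(c[i]/5+[x0-.4,y0-.4],1),round(st[i,4]/25,1),(st[i,:4]/5).round(1)[2:])
    cv2.imwrite(f"pics/{n}0c.png",g)
a=cv2.imread("pics/top0c.png");b=cv2.imread("pics/side0c.png")
print(a.shape,b.shape)
w=np.zeros((525,1250,3),np.uint8);w[:525,:700]=a;w[:475,700:]=b
cv2.imwrite("pics/both.png",cv2.resize(w,(800,336)))
E
```

```text
top
[234.3 185.7] 14.8 [7.8 3. ]
[338.7 193.6] 103.7 [18.2 19.4]
[220.2 196.9] 13.0 [10.6  6.6]
[300.5 216.8] 177.4 [32.4 30.4]
[246.8 217.6] 3.8 [2.2 2.2]
[242.4 218.6] 3.6 [2.2 2.2]
[263.3 218.6] 4.0 [2.4 2.2]
[267.  220.3] 3.2 [2.2 2. ]
[271.1 222.2] 3.0 [2.  1.8]
[250.9 246.1] 367.4 [19.8 32.4]
[225.8 230.7] 3.6 [2.2 2.2]
[280.1 230.5] 3.1 [2. 2.]
[281.9 234.3] 3.9 [2.  2.4]
[283.7 238.4] 3.8 [2.  2.6]
[309.7 246.1] 95.8 [11.8 10.6]
[285.4 242.4] 3.4 [2.2 2. ]
[282.2 275.6] 45.9 [64.2 16.4]
side
[297.7 162.6] 268.0 [58.6  9.4]
[283.  180.9] 177.0 [30.6 22. ]
[317.  177.9] 71.9 [11.   9.4]
[315.3 185.2] 62.2 [17.   9.2]
[299.5 195.3] 3.2 [2.4 1.8]
[303.7 195.4] 3.1 [2.4 1.8]
[308.2 195.7] 3.8 [3. 2.]
[312.3 195.7] 3.2 [2.4 2. ]
[288.  200.2] 15.8 [7.2 5.6]
[316. 213.] 581.1 [37.2 23. ]
[284.3 213.6] 10.9 [4.  5.2]
[298.3 230.7] 4.8 [2.8 2.4]
[322.3 241.5] 2.6 [2.8 2. ]
[326.1 244.3] 4.2 [4.2 3.2]
(525, 700, 3) (475, 550, 3)
```

View pics/both.png

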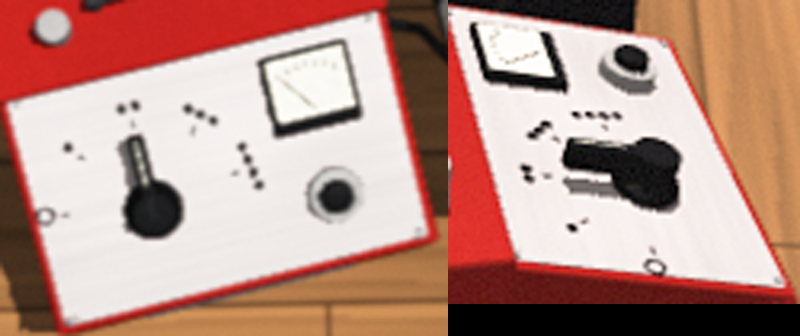

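The zoomed crops confirm it: the tab stands at two dots, and three dots is one click clockwise. Next I triangulate the marks and the button, then fit the panel pose.

```bash
cat > h.py <<'E'
import numpy as np, cv2
from plant import ctrl
from scipy.spatial.transform import Rotation as Rot
def ray(n,p,M=None):
    m=M or ctrl.camera_model(n); E=np.array(m["extrinsics"]); d=E[:3,:3]@np.linalg.solve(m["camera_matrix"],[*p,1]); return E[:3,3],d/np.linalg.norm(d)
def tri(r):
    P=[np.eye(3)-np.outer(d,d) for o,d in r]; return np.linalg.solve(sum(P),sum(p@o for p,(o,d) in zip(P,r)))
def plane(r,z): o,d=r; return o+d*(z-o[2])/d[2]
E
python3 - <<'E'
from h import *
px=dict(one=((225.8,230.7),(298.3,230.7)),two=((244.6,218.1),(284.3,213.6)),three=((267.1,220.4),(288,200.2)),four=((282.8,236.4),(305.9,195.5)),btn=((309.7,246.1),(317,177.9)))
W=np.array([tri([ray("top",a),ray("side",b)]) for a,b in px.values()])
f=lambda a:[.079*np.cos(np.radians(a)),.079*np.sin(np.radians(a)),0]
L=np.array([f(40),f(0),f(-40),f(-80),[-.022,-.135,.022]])
R,_=Rot.align_vectors(W-W.mean(0),L-L.mean(0)); t=W.mean(0)-R.apply(L.mean(0))
print(W.round(4)); print("res mm",((R.apply(L)+t-W)*1e3).round(1).tolist()); print("free",R.as_euler("ZYX",degrees=True),t)
# constrained: pitch -15 slope, yaw from fit
best=None
from scipy.optimize import least_squares
g=lambda q:(Rot.from_euler("ZY",[q[0],-np.radians(15)]).apply(L)+q[1:]-W).ravel()
q=least_squares(g,[R.as_euler("ZYX")[0],*t]).x; print("con",np.degrees(q[0]),q[1:],(g(q)*1e3).round(1))
Rc=Rot.from_euler("ZY",[q[0],-np.radians(15)]);np.savez("panel",R=Rc.as_matrix(),t=q[1:])
for p,z,n in (((160,206),.16,"spray"),((154,257),.055,"jar"),((221,193),.22,"socket")): print(n,plane(ray("top",p),z))
s=ctrl.observe();print(Rot.from_euler("xyz",s["ee_rot"]).as_matrix().round(3))
E
```

```text
[[ 0.519   0.1778  0.1724]
 [ 0.5476  0.1323  0.1774]
 [ 0.5415  0.0791  0.1722]
 [ 0.5035  0.0425  0.1602]
 [ 0.4785 -0.021   0.1652]]
res mm [[-0.1, 0.3, 0.3], [-0.1, 0.3, 0.8], [0.2, 0.1, -0.1], [0.9, 0.4, -2.7], [-0.9, -1.0, 1.7]]
free [ 12.89023354 -18.08265681   0.34709125] [0.47422958 0.11579996 0.15360934]
con 13.090432832403883 [0.47340292 0.11545527 0.15527451] [-0.1  0.4 -1.4  0.2  0.4 -1.6  0.3  0.1 -1.2  0.4  0.1 -1.3 -0.8 -1.1
  5.6]
spray [0.58521363 0.33808404 0.16      ]
jar [0.46775273 0.37816077 0.055     ]
socket [0.60318319 0.18268258 0.22      ]
[[-0.903  0.43  -0.001]
 [ 0.43   0.903 -0.002]
 [-0.    -0.002 -1.   ]]
```

```bash
cat >> h.py <<'E'
D=np.load("panel.npz"); PR=D["R"]; Pt=D["t"]; TR=PR@np.diag([-1,1,-1.])
def goto(pl):
    "offset and turn in the tool frame to reach panel point pl (mm), tool along -normal"
    s=ctrl.observe(); R=Rot.from_euler("xyz",s["ee_rot"]).as_matrix()
    w=Pt+PR@(np.array(pl)/1e3)
    print("t",s["time"],"panel mm",((s["position"]-Pt)@PR*1e3).round(1),"off",(R.T@(w-s["position"])).round(4),"turn",Rot.from_matrix(R.T@TR).as_rotvec().round(4),"F panel",(s["wrist_force"]@PR).round(1),"q",s["joint_pos"].round(2),"w",s["gripper_width"])
E
python3 -c "
from h import *
goto([52,60,110])"
```

```text
t 0.1 panel mm [-65.8 502.2  73.3] off [-0.3572 -0.2809 -0.0652] turn [-0.0905 -0.2525 -0.6689] F panel [-0.1  0.3  0.7] q [-1.22  0.38  0.04  1.6  -0.02  1.16 -0.05] w 0.08531382327554073
```

step_arm(offset=[[0,0,-0.05],[-0.03,-0.02,-0.08],[-0.07,-0.056,-0.08],[-0.11,-0.087,-0.08],[-0.15,-0.118,-0.08]], turn=[[0,0,0],[0,0,-0.1],[-0.01,-0.03,-0.2],[-0.03,-0.08,-0.3],[-0.05,-0.12,-0.4]], gripper=[-1,-1,-1,-1,-1])

```text
time: 0.6
position: [0.3624, 0.4187, 0.2902]
ee_rot: [3.117, 0.128, 3.101]
wrist_force: [0.7, 0.0, 0.8]
gripper_width: 0.0124
grasp_force: 0.0
```

```bash
python3 -c "
from h import *
goto([52,60,110])"
```

```text
t 0.6 panel mm [ -3.1 320.5 140.5] off [-0.1252 -0.2356  0.0257] turn [-0.0276 -0.1292 -0.2658] F panel [ 0.9 -0.2  0.6] q [-1.06  0.07  0.08  1.82  0.1   1.17  0.51] w 0.012431978269022982
```

step_arm(offset=[[-0.02,-0.038,0],[-0.043,-0.08,0],[-0.064,-0.12,0],[-0.085,-0.16,0],[-0.105,-0.2,0]], turn=[[0,-0.03,-0.05],[-0.01,-0.05,-0.1],[-0.02,-0.08,-0.15],[-0.02,-0.1,-0.2],[-0.02,-0.12,-0.25]], gripper=[-1,-1,-1,-1,-1])

```text
time: 1.1
position: [0.4577, 0.2135, 0.2983]
ee_rot: [-3.138, 0.25, -2.932]
wrist_force: [2.0, -0.1, 0.4]
gripper_width: 0.0001
grasp_force: 0.0
```

step_arm(offset=[[0,0,0]], turn=[[0,0,0]], gripper=[-1])

```text
time: 1.2
position: [0.4597, 0.2076, 0.2983]
ee_rot: [-3.138, 0.25, -2.946]
wrist_force: [-0.8, 0.7, 0.5]
gripper_width: 0.0002
grasp_force: 0.0
```

```bash
python3 -c "
from h import *
goto([52,45,60])
im=ctrl.capture('wrist'); cv2.imwrite('pics/w1.png',im[:,:,::-1])"
```

```text
t 1.2 panel mm [ 44.3  92.8 136.2] off [-0.0102 -0.0466  0.0767] turn [-0.012  -0.0123 -0.0315] F panel [-0.5  0.8  0.6] q [-0.88 -0.15  0.28  2.02  0.16  1.04  1.1 ] w 0.00016853445619691184
```

View pics/w1.png

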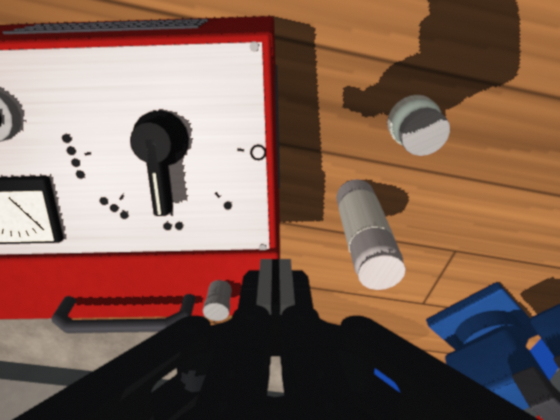

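The wrist view shows the tab at two dots, with its end at (162,213). The marks are at (258,152) ring, (228,205), (173,226), (114,208) and (73,155). The fingers at (275,270) are well to the left. I check the panel fit against these.

```bash
python3 - <<'E'
from h import *
M=ctrl.camera_model("wrist")
for n,p,z in (("off",(258,152),0),("1",(228,205),0),("2",(173.5,226),0),("3",(114,208),0),("4",(73.5,155),0),("tabend",(162,214),.03)):
    o,d=ray("wrist",p,M); o=(o-Pt)@PR; d=d@PR; q=(o+d*(z-o[2])/d[2])*1e3
    print(n,q.round(1),np.hypot(q[0],q[1]).round(1),np.degrees(np.arctan2(q[1],q[0])).round(1))
E
```

```text
off [12.5 81.   0. ] 81.9 81.2
1 [59.  52.2  0. ] 78.8 41.5
2 [77.7  1.3  0. ] 77.7 1.0
3 [ 59.1 -50.    0. ] 77.4 -40.2
4 [ 10.7 -76.5   0. ] 77.3 -82.1
tabend [55.4  3.  30. ] 55.5 3.1
```

step_arm(offset=[[-0.005,-0.023,0.035],[-0.01,-0.047,0.075],[-0.01,-0.047,0.075],[-0.01,-0.047,0.075]], turn=[[-0.01,-0.01,-0.03],[-0.01,-0.01,-0.03],[-0.01,-0.01,-0.03],[-0.01,-0.01,-0.03]], gripper=[-1,-1,-1,-1])

```text
time: 1.65
position: [0.4939, 0.1756, 0.2271]
ee_rot: [-3.141, 0.257, -2.903]
wrist_force: [0.4, 0.4, 0.2]
gripper_width: 0.0
grasp_force: 0.0
```

```bash
python3 -c "
from h import *
goto([52,45,15])"
```

```text
t 1.65 panel mm [51.  53.9 60.7] off [-0.0011 -0.009   0.0456] turn [ 0.0015 -0.0047  0.0096] F panel [0.5 0.3 0. ] q [-0.84 -0.05  0.37  2.09  0.1   0.85  1.29] w 1.355609942109384e-05
```

step_arm(offset=[[0,0,0.03],[0,0,0.045],[0,0,0.045],[0,-0.005,0.045],[0,-0.01,0.045]], turn=[[0,0,0.01],[0,0,0.01],[0,0,0.01],[0,0,0.01],[0,0,0.01]], gripper=[-1,-1,-1,-1,-1])

```text
time: 2.15
position: [0.5094, 0.1695, 0.187]
ee_rot: [3.138, 0.263, -2.912]
wrist_force: [0.3, -0.4, 0.4]
gripper_width: 0.0
grasp_force: 0.0
```

```bash
python3 -c "
from h import *
goto([52,25,15])
im=ctrl.capture('wrist'); cv2.imwrite('pics/w2.png',im[:,:,::-1])"
```

```text
t 2.15 panel mm [53.9 44.5 18.4] off [ 0.0019 -0.0195  0.0033] turn [0.0037 0.0013 0.0009] F panel [ 0.3 -0.4  0.3] q [-0.82  0.02  0.4   2.12  0.05  0.74  1.34] w 1.049185400267216e-05
```

View pics/w2.png

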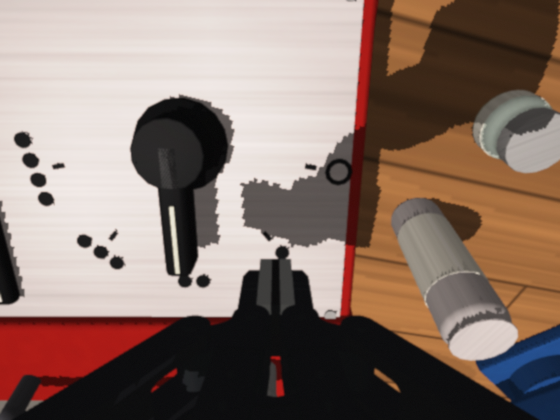

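The tip is clear of the tab: fingers at (275,270), tab at (178,230). I now push towards -y in small steps and watch the force.

step_arm(offset=[[0,-0.005,0.003],[0,-0.01,0.003],[0,-0.015,0.003],[0,-0.015,0.003]], turn=[[0,0,0],[0,0,0],[0,0,0],[0,0,0]], gripper=[-1,-1,-1,-1])

```text
time: 2.6
position: [0.5129, 0.1526, 0.1822]
ee_rot: [3.139, 0.26, -2.916]
wrist_force: [0.3, -0.6, 0.5]
gripper_width: 0.0
grasp_force: 0.0
```

```bash
python3 -c "
from h import *
goto([52,20,15])"
```

```text
t 2.6 panel mm [52.3 27.2 13.9] off [ 0.0003 -0.0072 -0.0011] turn [ 0.0016 -0.0016 -0.0025] F panel [ 0.2 -0.6  0.4] q [-0.8   0.03  0.41  2.12  0.04  0.74  1.39] w 3.323062250776464e-05
```

step_arm(offset=[[0,-0.002,0],[0,-0.004,0],[0,-0.006,0],[0,-0.006,0]], turn=[[0,0,0],[0,0,0],[0,0,0],[0,0,0]], gripper=[-1,-1,-1,-1])

```text
time: 3.0
position: [0.5141, 0.1477, 0.1821]
ee_rot: [3.139, 0.26, -2.914]
wrist_force: [0.1, -0.5, -1.0]
gripper_width: 0.0002
grasp_force: 0.0
```

```bash
python3 -c "
from h import *
goto([52,10,15])"
```

```text
t 3.0 panel mm [52.3 22.2 13.8] off [ 0.0003 -0.0122 -0.0012] turn [ 0.002  -0.0018 -0.001 ] F panel [-0.3 -0.5 -1. ] q [-0.79  0.03  0.42  2.12  0.04  0.74  1.4 ] w 0.0001957878506709583
```

step_arm(offset=[[0,-0.002,0],[0,-0.004,0],[0,-0.006,0],[0,-0.006,0]], turn=[[0,0,0],[0,0,0],[0,0,0],[0,0,0]], gripper=[-1,-1,-1,-1])

```text
time: 3.4
position: [0.5155, 0.1417, 0.1821]
ee_rot: [3.139, 0.26, -2.914]
wrist_force: [0.2, 0.4, -0.1]
gripper_width: 0.0003
grasp_force: 0.0
```

```bash
python3 -c "
from h import *
goto([52,10,15])"
```

```text
t 3.4 panel mm [52.3 16.  13.8] off [ 0.0003 -0.006  -0.0012] turn [ 0.0019 -0.0017 -0.0013] F panel [ 0.2  0.4 -0.2] q [-0.78  0.03  0.43  2.13  0.03  0.73  1.42] w 0.00025737462677202615
```

step_arm(offset=[[0,-0.002,0],[0,-0.004,0],[0,-0.005,0],[0,-0.005,0]], turn=[[0,0,0],[0,0,0],[0,0,0],[0,0,0]], gripper=[-1,-1,-1,-1])

```text
time: 3.8
position: [0.5166, 0.1371, 0.1821]
ee_rot: [3.139, 0.26, -2.914]
wrist_force: [-0.5, -0.3, -0.3]
gripper_width: -0.0001
grasp_force: 0.0
```

```bash
python3 -c "
from h import *
goto([52,10,15])"
```

```text
t 3.8 panel mm [52.3 11.3 13.8] off [ 0.0003 -0.0013 -0.0012] turn [ 0.0021 -0.0017 -0.001 ] F panel [-0.6 -0.2 -0.1] q [-0.78  0.03  0.43  2.13  0.03  0.73  1.43] w -8.267842952335038e-05
```

step_arm(offset=[[0,-0.002,0],[0,-0.004,0],[0,-0.004,0]], turn=[[0,0,0],[0,0,0],[0,0,0]], gripper=[-1,-1,-1])

```text
time: 4.1
position: [0.5175, 0.133, 0.1821]
ee_rot: [3.139, 0.26, -2.914]
wrist_force: [-0.7, -0.2, 0.1]
gripper_width: -0.0002
grasp_force: 0.0
```

```bash
python3 -c "
from h import *
goto([52,0,15])
im=ctrl.capture('wrist'); cv2.imwrite('pics/w3.png',im[:,:,::-1])"
```

```text
t 4.1 panel mm [52.3  7.1 13.8] off [ 0.0003 -0.0071 -0.0012] turn [ 0.0019 -0.0017 -0.0012] F panel [-0.6 -0.   0.2] q [-0.77  0.02  0.44  2.13  0.02  0.73  1.44] w -0.00021482524136562985
```

View pics/w3.png

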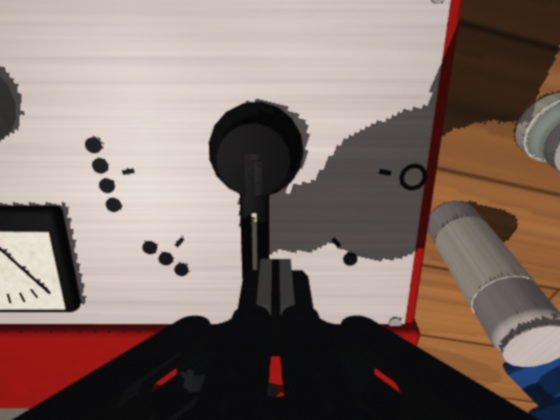

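The tip is now right beside the tab: tab at about (257,235), fingers at (272,275). I keep pushing slowly.

step_arm(offset=[[0,-0.0015,0],[0,-0.003,0],[0,-0.0045,0],[0,-0.0045,0]], turn=[[0,0,0],[0,0,0],[0,0,0],[0,0,0]], gripper=[-1,-1,-1,-1])

```text
time: 4.55
position: [0.5185, 0.1287, 0.1821]
ee_rot: [3.139, 0.26, -2.914]
wrist_force: [0.3, 0.0, -0.5]
gripper_width: -0.0
grasp_force: 0.0
```

```bash
python3 -c "
from h import *
goto([52,0,15])"
```

```text
t 4.55 panel mm [52.3  2.7 13.8] off [ 0.0003 -0.0027 -0.0012] turn [ 0.002  -0.0016 -0.0011] F panel [ 0.2 -0.1 -0.6] q [-0.77  0.02  0.44  2.13  0.02  0.73  1.46] w -4.452880293397499e-05
```

```bash
python3 -c "
from h import *
a=[ctrl.capture(n)[:,:,::-1] for n in ('top','side','wrist')]
a=[cv2.resize(a[0][190:290,210:330],(400,333),interpolation=cv2.INTER_CUBIC),cv2.resize(a[1][165:255,265:373],(400,333),interpolation=cv2.INTER_CUBIC),cv2.resize(a[2][80:330,100:400],(400,333))]
w=np.zeros((600,800,3),np.uint8)
w[:300,:400]=a[0][:300];w[:300,400:]=a[1][:300];w[300:,:400]=a[2][:300]
cv2.imwrite('pics/m4.png',w)"
```

```text
(no output)
```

View pics/m4.png

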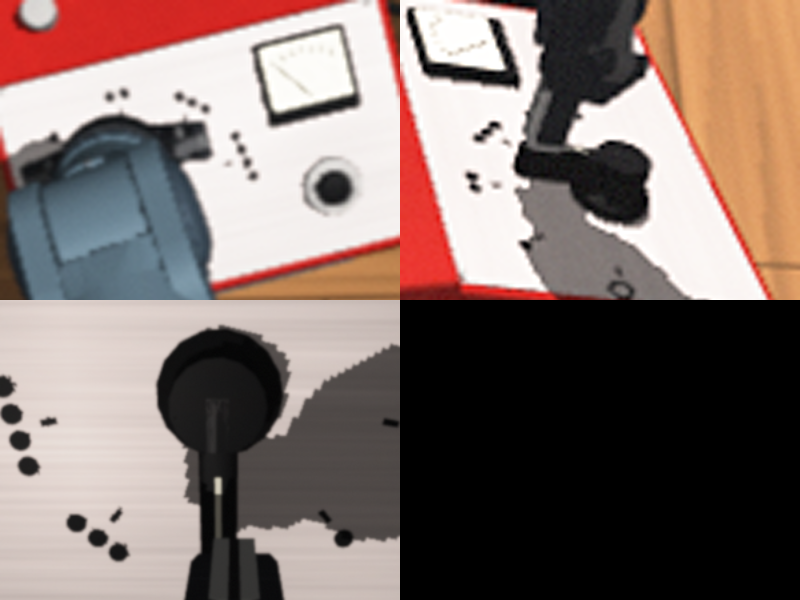

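The side crop shows the tab in front of the fingertip or below it, with no sign of the finger pushing it from the left. I compare the projected TCP and tab points with the side picture.

```bash
python3 - <<'E'
from h import *
def proj(n,w):
    m=ctrl.camera_model(n);E=np.linalg.inv(m["extrinsics"]);c=m["camera_matrix"]@(E[:3,:3]@w+E[:3,3]);return c[:2]/c[2]
s=ctrl.observe()
crop=lambda p:(p-[265,165])*[400/108,333/90]+[400,0]
cw=lambda p:(p-[100,80])*4/3+[0,300]
P=lambda *a:Pt+PR@(np.array(a)/1e3)
for n,w in (("tcp",s["position"]),("tabtop end",P(60,0,30)),("tabtop 3deg",P(60,-3,30)),("tab low end",P(60,0,10)),("tabtop base",P(17,0,30)),("mark2",P(79,0,0)),("tcp+15 up",s["position"]+PR[:,2]*.015)):
    print(n,"side",crop(proj("side",w)).round(),"wrist",cw(proj("wrist",w)).round())
E
```

```text
tcp side [523. 171.] wrist [236. 538.]
tabtop end side [518. 142.] wrist [228. 579.]
tabtop 3deg side [517. 138.] wrist [220. 579.]
tab low end side [507. 172.] wrist [228. 551.]
tabtop base side [592. 151.] wrist [227. 464.]
mark2 side [469. 182.] wrist [229. 579.]
tcp+15 up side [532. 149.] wrist [236. 558.]
```

```bash
python3 -c "
from h import *
a=ctrl.capture('side')[:,:,::-1][150:240,270:350]; b=ctrl.capture('wrist')[:,:,::-1][150:350,190:340]
w=np.hstack([cv2.resize(a,(448,504),interpolation=cv2.INTER_LANCZOS4),cv2.resize(b,(345,504)[:2],interpolation=cv2.INTER_CUBIC)])
w=np.clip((w/255.)**.5*255,0,255).astype(np.uint8)
cv2.imwrite('pics/m5.png',w)"
```

```text
(no output)
```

View pics/m5.png

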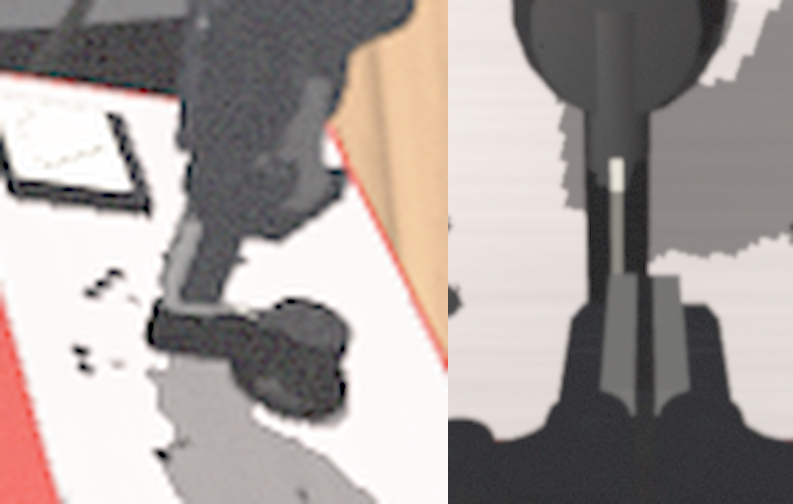

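The side crop shows the fingertip ending at the tab's upper edge, near (205,303). The wrist crop shows it overlapping the tab, with the tip edge at row 275. So the tip seems to be above the tab. I triangulate the tip to check.

```bash
python3 - <<'E'
from h import *
def pp(w): return ((w-Pt)@PR*1e3).round(1)
for sp in ((205,303),(225,305),(180,300)):
    w=tri([ray("side",(270+sp[0]/5.6,150+sp[1]/5.6)),ray("wrist",(275.7,259.))]); print(pp(w))
# tab top end corners: side (150,335)->low end
a=lambda z,p:[(lambda o,d:(o+d*(z-o[2])/d[2]).round(1))((r[0]-Pt)@PR*1e3,r[1]@PR) for r in [ray("side",(270+p[0]/5.6,150+p[1]/5.6))]][0]
print("tab top far-left corner on z=30:",a(30,(158,300)),"low corner on z=10",a(10,(150,342)))
print("tip on z=14:",a(14,(205,303)),"on z=32:",a(32,(205,303)))
M=ctrl.camera_model("wrist"); s=ctrl.observe(); E=M["extrinsics"]; R=Rot.from_euler("xyz",s["ee_rot"]).as_matrix()
print("cam in tool",(R.T@(E[:3,3]-s["position"])).round(4),(R.T@E[:3,:3]).round(2).tolist())
E
```

```text
[41.6  2.8 33.5]
[37.4  4.4 36.8]
[46.8  0.8 29.5]
tab top far-left corner on z=30: [57.   0.3 30. ] low corner on z=10 [53.2 -2.2 10. ]
tip on z=14: [ 27.5 -25.7  14. ] on z=32: [40.1  1.4 32. ]
cam in tool [ 0.0852 -0.0009 -0.1638] [[-0.0, -0.95, -0.32], [1.0, -0.0, -0.0], [0.0, -0.32, 0.95]]
```

The triangulated tip is at panel (42, 3, 33), so the real tip is about 18 mm behind the reported TCP and above the tab. I back off and go lower by feel.

step_arm(offset=[[0,0.01,0],[0,0.02,0],[0,0.022,0.003],[0,0.022,0.006],[0,0.022,0.008]], turn=[[0,0,0],[0,0,0],[0,0,0],[0,0,0],[0,0,0]], gripper=[-1,-1,-1,-1,-1])

```text
time: 5.3
position: [0.5152, 0.151, 0.1739]
ee_rot: [3.14, 0.259, -2.913]
wrist_force: [0.6, 0.1, 0.5]
gripper_width: -0.0001
grasp_force: 0.0
```

step_arm(offset=[[0,0,0.002],[0,0,0.004],[0,0,0.004]], turn=[[0,0,0],[0,0,0],[0,0,0]], gripper=[-1,-1,-1])

```text
time: 5.6
position: [0.5164, 0.1507, 0.1701]
ee_rot: [3.14, 0.259, -2.914]
wrist_force: [0.2, -0.5, 0.4]
gripper_width: 0.0004
grasp_force: 0.0
```

```bash
python3 -c "
from h import *
goto([52,25,0])"
```

```text
t 5.6 panel mm [52.  24.6  1.5] off [-0.      0.0004  0.0015] turn [ 0.0017 -0.0024 -0.0011] F panel [ 0.1 -0.5  0.3] q [-0.79  0.05  0.42  2.13  0.02  0.71  1.41] w 0.00036643447721970484
```

step_arm(offset=[[0,0,0.002],[0,0,0.004],[0,0,0.005],[0,0,0.005]], turn=[[0,0,0],[0,0,0],[0,0,0],[0,0,0]], gripper=[-1,-1,-1,-1])

```text
time: 6.0
position: [0.5176, 0.1514, 0.1655]
ee_rot: [3.139, 0.26, -2.914]
wrist_force: [0.2, 0.7, 0.5]
gripper_width: 0.0004
grasp_force: 0.0
```

```bash
python3 -c "
from h import *
goto([52,25,0])
a=ctrl.capture('side')[:,:,::-1][150:240,270:350]; b=ctrl.capture('wrist')[:,:,::-1][150:350,190:340]
w=np.hstack([cv2.resize(a,(448,504),interpolation=cv2.INTER_LANCZOS4),cv2.resize(b,(345,504)[:2],interpolation=cv2.INTER_CUBIC)])
w=np.clip((w/255.)**.5*255,0,255).astype(np.uint8)
cv2.imwrite('pics/m6.png',w)"
```

```text
t 6.0 panel mm [52.1 25.  -3.4] off [ 0.0001  0.     -0.0034] turn [ 0.002  -0.0021 -0.0006] F panel [0.5 0.6 0.4] q [-0.79  0.06  0.42  2.13  0.02  0.7   1.41] w 0.0004079224196329526
```

View pics/m6.png

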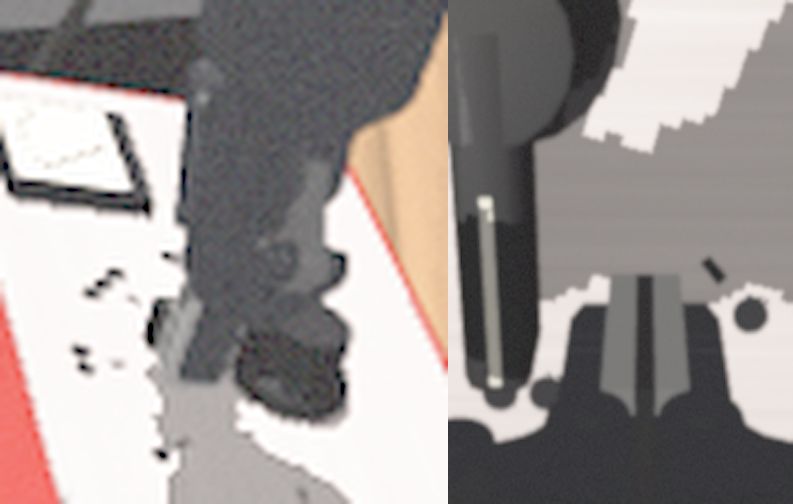

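The fingertip now stands in front of the tab, to its left, and below the tab's top: side crop (195,378), wrist crop (645,290) with the tab at (495,300). Now I push.

step_arm(offset=[[0,-0.004,0],[0,-0.008,0],[0,-0.01,0],[0,-0.012,0],[0,-0.012,0]], turn=[[0,0,0],[0,0,0],[0,0,0],[0,0,0],[0,0,0]], gripper=[-1,-1,-1,-1,-1])

```text
time: 6.6
position: [0.5204, 0.1412, 0.166]
ee_rot: [3.138, 0.261, -2.913]
wrist_force: [-0.5, 4.1, -0.2]
gripper_width: -0.0002
grasp_force: 2.2
```

step_arm(offset=[[0,-0.0015,0],[0,-0.003,0],[0,-0.004,0],[0,-0.004,0]], turn=[[0,0,0],[0,0,0],[0,0,0],[0,0,0]], gripper=[-1,-1,-1,-1])

```text
time: 7.0
position: [0.5212, 0.1384, 0.166]
ee_rot: [3.137, 0.261, -2.912]
wrist_force: [0.4, 6.7, -0.7]
gripper_width: 0.0002
grasp_force: 3.2
```

```bash
python3 -c "
from h import *
goto([52,0,-3])"
```

```text
t 7.0 panel mm [52.7 11.6 -3.1] off [ 0.0007 -0.0116 -0.0001] turn [ 0.0049 -0.0006  0.001 ] F panel [ 1.7  6.4 -1.1] q [-0.77  0.06  0.43  2.13 -0.    0.69  1.46] w 0.00015599700013519088
```

Contact now, at 6 N. I continue in small steps.

step_arm(offset=[[0,-0.001,0],[0,-0.002,0],[0,-0.003,0],[0,-0.003,0]], turn=[[0,0,0],[0,0,0],[0,0,0],[0,0,0]], gripper=[-1,-1,-1,-1])

```text
time: 7.4
position: [0.5222, 0.1334, 0.1659]
ee_rot: [3.14, 0.261, -2.913]
wrist_force: [-0.7, 1.7, 0.8]
gripper_width: 0.0002
grasp_force: 1.1
```

step_arm(offset=[[0,-0.001,0],[0,-0.002,0],[0,-0.002,0]], turn=[[0,0,0],[0,0,0],[0,0,0]], gripper=[-1,-1,-1])

```text
time: 7.7
position: [0.5226, 0.1296, 0.1656]
ee_rot: [3.14, 0.26, -2.915]
wrist_force: [-0.6, 1.0, 0.1]
gripper_width: 0.0
grasp_force: 0.3
```

step_arm(offset=[[0,-0.001,0],[0,-0.002,0],[0,-0.002,0]], turn=[[0,0,0],[0,0,0],[0,0,0]], gripper=[-1,-1,-1])

```text
time: 8.0
position: [0.5229, 0.1283, 0.1655]
ee_rot: [3.14, 0.26, -2.914]
wrist_force: [-0.5, 0.4, 0.4]
gripper_width: 0.0
grasp_force: 0.0
```

```bash
python3 -c "
from h import *
goto([52,0,-3])"
```

```text
t 8.0 panel mm [52.   1.3 -3.4] off [-0.     -0.0013 -0.0004] turn [ 0.0014 -0.0022 -0.0013] F panel [-0.2  0.5  0.5] q [-0.76  0.06  0.44  2.13 -0.    0.69  1.48] w 1.0807269211640702e-05
```

The force fell to zero, so the tab appears to have sprung on. I retreat and check.

step_arm(offset=[[0,0.01,0],[0,0.015,-0.02],[0,0.015,-0.06],[0,0.015,-0.09],[0,0.015,-0.09]], turn=[[0,0,0],[0,0,0],[0,0,0],[0,0,0],[0,0,0]], gripper=[-1,-1,-1,-1,-1])

```text
time: 8.5
position: [0.4995, 0.1402, 0.258]
ee_rot: [3.136, 0.27, -2.913]
wrist_force: [1.4, 0.5, -0.0]
gripper_width: -0.0
grasp_force: 0.0
```

```bash
python3 -c "
from h import *
goto([-22,-135,60])
im=ctrl.capture('wrist')[:,:,::-1]; M=ctrl.camera_model('wrist'); print(M['extrinsics'][:3,3])
cv2.imwrite('pics/w7.png',im)"
```

```text
t 8.5 panel mm [56.6 18.2 91.2] off [ 0.0788 -0.1534  0.0298] turn [ 0.0054  0.0078 -0.0003] F panel [ 1.4  0.2 -0.4] q [-0.8  -0.11  0.4   2.08  0.11  0.9   1.35] w -3.5484092127438715e-05
[0.3766891  0.10978842 0.39118795]
```

View pics/w7.png

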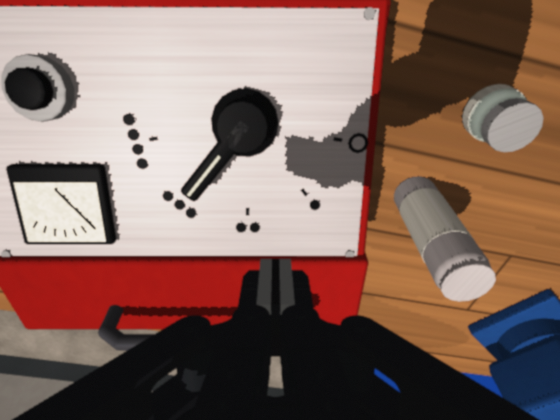

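The tab now points at three dots (180,204). The start button is at (30,88), so I go above it next.

```bash
python3 - <<'E'
from h import *
im=cv2.imread("pics/w7.png")[50:125,0:80]; g=cv2.cvtColor(im,cv2.COLOR_BGR2GRAY)
k,l,st,c=cv2.connectedComponentsWithStats((g<60).astype(np.uint8))
i=1+np.argmax(st[1:,4]); p=c[i]+[0,50]; print(p,st[i])
o,d=ray("wrist",p); o=(o-Pt)@PR*1e3; d=d@PR; print((o+d*(22-o[2])/d[2]).round(1))
E
```

```text
[29.39010645 87.87977458] [   5   18   50   42 1597]
[ -27.2 -133.    22. ]
```

step_arm(offset=[[0.023,-0.045,0],[0.046,-0.09,0],[0.069,-0.135,0],[0.08,-0.155,0.02],[0.08,-0.155,0.03]], turn=[[0,0,0],[0,0,0],[0,0,0],[0,0,0],[0,0,0]], gripper=[-1,-1,-1,-1,-1])

```text
time: 9.05
position: [0.4616, -0.032, 0.1998]
ee_rot: [3.138, 0.256, -2.921]
wrist_force: [-1.3, 0.9, 0.2]
gripper_width: 0.0001
grasp_force: 0.0
```

step_arm(offset=[[0,0,0],[0,0,0]], turn=[[0,0,0],[0,0,0]], gripper=[-1,-1])

```text
time: 9.25
position: [0.4643, -0.0269, 0.2023]
ee_rot: [3.14, 0.259, -2.911]
wrist_force: [-0.3, 0.1, 0.6]
gripper_width: 0.0001
grasp_force: 0.0
```

```bash
python3 -c "
from h import *
goto([-22,-136,15])"
```

```text
t 9.25 panel mm [ -27.6 -136.6   56.1] off [-0.0057  0.0005  0.041 ] turn [ 0.002  -0.0031  0.0019] F panel [-0.1  0.2  0.6] q [-0.68 -0.2   0.65  2.24  0.1   0.81  1.71] w 7.883591552601229e-05
```

step_arm(offset=[[-0.004,0,0.02],[-0.004,0,0.036],[-0.004,0,0.042],[-0.004,0,0.045]], turn=[[0,0,0],[0,0,0],[0,0,0],[0,0,0]], gripper=[-1,-1,-1,-1])

```text
time: 9.65
position: [0.4795, -0.0236, 0.1601]
ee_rot: [3.14, 0.259, -2.911]
wrist_force: [0.5, -1.3, 0.1]
gripper_width: 0.0
grasp_force: 0.0
```

step_arm(offset=[[0,0,0.002],[0,0,0.004],[0,0,0.004]], turn=[[0,0,0],[0,0,0],[0,0,0]], gripper=[-1,-1,-1])

```text
time: 9.95
position: [0.4806, -0.0244, 0.1568]
ee_rot: [3.139, 0.261, -2.914]
wrist_force: [0.2, 0.2, -0.8]
gripper_width: 0.0002
grasp_force: 0.0
```

```bash
python3 -c "
from h import *
goto([-22,-136,0])"
```

```text
t 9.95 panel mm [ -23.5 -137.9    7.8] off [-0.0015  0.0019  0.0078] turn [ 0.0024 -0.0011 -0.0006] F panel [-0.   0.1 -0.8] q [-0.72 -0.07  0.72  2.26 -0.02  0.68  1.82] w 0.00019174771946774662
```

Still free at z ≈ 8. I press on in small steps.

step_arm(offset=[[0,0.002,0.002],[0,0.002,0.004],[0,0.002,0.005],[0,0.002,0.005]], turn=[[0,0,0],[0,0,0],[0,0,0],[0,0,0]], gripper=[-1,-1,-1,-1])

```text
time: 10.35
position: [0.481, -0.0223, 0.1514]
ee_rot: [3.139, 0.26, -2.914]
wrist_force: [0.4, 0.1, -0.1]
gripper_width: -0.0001
grasp_force: 0.0
```

step_arm(offset=[[0,0,0.002],[0,0,0.004],[0,0,0.005],[0,0,0.005]], turn=[[0,0,0],[0,0,0],[0,0,0],[0,0,0]], gripper=[-1,-1,-1,-1])

```text
time: 10.75
position: [0.4826, -0.022, 0.1469]
ee_rot: [3.139, 0.26, -2.914]
wrist_force: [-1.8, -0.1, 2.5]
gripper_width: 0.0003
grasp_force: 1.5
```

```bash
python3 -c "
from h import *
goto([-22,-136,0])"
```

```text
t 10.75 panel mm [ -23.6 -136.    -2.3] off [-0.0016  0.     -0.0023] turn [ 0.0021 -0.0016 -0.0007] F panel [-1.1  0.3  2.9] q [-0.72 -0.05  0.73  2.27 -0.05  0.66  1.84] w 0.0003463023477372613
```

step_arm(offset=[[0,0,0.0015],[0,0,0.003],[0,0,0.003]], turn=[[0,0,0],[0,0,0],[0,0,0]], gripper=[-1,-1,-1])

```text
time: 11.05
position: [0.4833, -0.0219, 0.1444]
ee_rot: [3.139, 0.26, -2.914]
wrist_force: [-4.3, -0.7, 8.8]
gripper_width: 0.0
grasp_force: 4.8
```

step_arm(offset=[[0,0,0.0015],[0,0,0.003],[0,0,0.003],[0,0,0.003]], turn=[[0,0,0],[0,0,0],[0,0,0],[0,0,0]], gripper=[-1,-1,-1,-1])

```text
time: 11.45
position: [0.4835, -0.0218, 0.1439]
ee_rot: [3.135, 0.257, -2.916]
wrist_force: [-22.1, -2.3, 37.0]
gripper_width: 0.0002
grasp_force: 20.6
```

```bash
python3 -c "
from h import *
goto([-22,-136,0])"
```

```text
t 11.45 panel mm [ -23.5 -136.    -5.5] off [-0.0015 -0.     -0.0055] turn [ 0.0062 -0.0046 -0.0023] F panel [-11.7   2.8  41.4] q [-0.72 -0.03  0.73  2.27 -0.07  0.65  1.86] w 0.00016613850517818425
```

The button is fully in: the force is stiff and it has bottomed out. I retract.

step_arm(offset=[[0,0,-0.006],[0,0,-0.02],[0,0,-0.05],[0,0,-0.09],[0,0,-0.1]], turn=[[0,0,0],[0,0,0],[0,0,0],[0,0,0],[0,0,0]], gripper=[-1,-1,-1,-1,-1])

```text
time: 11.95
position: [0.4609, -0.0278, 0.2416]
ee_rot: [3.139, 0.268, -2.914]
wrist_force: [0.1, 0.8, 0.2]
gripper_width: 0.0
grasp_force: 0.0
```

step_arm(offset=[[0,0,0],[0,0,0],[0,0,0]], turn=[[0,0,0],[0,0,0],[0,0,0]], gripper=[-1,-1,-1])

```text
time: 12.25
position: [0.4576, -0.0276, 0.2355]
ee_rot: [3.14, 0.256, -2.914]
wrist_force: [0.8, -0.2, 0.3]
gripper_width: -0.0002
grasp_force: 0.0
```

```bash
python3 - <<'E'
from h import *
goto([-22,-136,100])
im=ctrl.capture("wrist"); M=ctrl.camera_model("wrist"); K=M["camera_matrix"]; E=np.linalg.inv(M["extrinsics"])
g=cv2.cvtColor(im,cv2.COLOR_RGB2GRAY)
for a in range(-100,101,10):   # grey on the tab's top at radius 35..52: dark where the tab is
    v=[]
    for r in (35,44,52):
        w=Pt+PR@np.array([r*np.cos(np.radians(a)),r*np.sin(np.radians(a)),30])/1e3; c=K@(E[:3,:3]@w+E[:3,3]); c=(c[:2]/c[2]).astype(int)
        v.append(int(g[c[1],c[0]]) if 0<=c[0]<560 and 0<=c[1]<420 else -1)
    print(a,v,end="; ")
E
```

```text
t 12.25 panel mm [ -25.4 -135.8   89.8] off [-0.0033 -0.0002 -0.0102] turn [ 0.002  -0.0056 -0.0004] F panel [ 0.8 -0.4  0.1] q [-0.69 -0.27  0.62  2.21  0.14  0.91  1.66] w -0.00018941785596052107
-100 [26, 240, 241]; -90 [131, 241, 242]; -80 [95, 241, 242]; -70 [13, 75, 111]; -60 [14, 13, 15]; -50 [26, 26, 24]; -40 [37, 37, 36]; -30 [239, 238, 235]; -20 [240, 239, 233]; -10 [240, 239, 238]; 0 [240, 239, 238]; 10 [240, 240, 239]; 20 [241, 240, 240]; 30 [121, 236, 232]; 40 [241, 241, 239]; 50 [241, 242, 242]; 60 [240, 239, 239]; 70 [239, 239, 239]; 80 [240, 239, 239]; 90 [238, 237, 236]; 100 [237, 236, 238];
```

The tab is still at three dots, and the robot is clear of everything.

```bash
python3 -c "
from plant import ctrl
print(ctrl.job_done())"
```

```text
the job is handed in; nothing more can be done
None
```

I pushed the selector to the three-dot mark (checked in the wrist camera), pressed the start button to its stop (about 41 N at the fingertips) and backed the arm clear, then handed the job in at about 12 s; no verdict came back, I only inferred that the button came back out, and I did not re-measure the socket, can and jar, though the arm stayed clear of them.

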